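# Put the solder spool away and shut the stayed chest

### The job

Put the largest of the three solder reels away: set it down standing upright inside the open grey parts chest, without dropping it. Then press the knee of the locked folding stay down to break it, lower the lid gently until it is fully shut, and slide the bolt on the lid fully home into its keeper. Leave the two smaller reels and everything else on the desk where they are.

Things in the scene. Friction and masses are not known exactly. Their poses are not given: they have to be found in the camera images.
- spool_center (a point): Centre (half-way up, 31 mm above its underside) of the largest solder reel: an upright spool 60 mm in diameter over its flanges and 62 mm high, solid to grasp across its diameter, loose, 0.35 to 0.7 kg. z axis up along its spindle.
- reel_mid_center (a point): Centre of a smaller solder reel, 46 mm across and 34 mm high, loose; not to be moved.
- reel_small_center (a point): Centre of the smallest solder reel, 39 mm across and 30 mm high, loose; not to be moved.
- chest_floor (a point): Centre of the inner floor of the grey steel parts chest, 5 mm above the desk. Fixed chest, outside 160 mm deep (its x axis, from front to hinged back) x 210 mm wide (its y axis, to the left as seen from the front) x 85 mm high to the rim, walls 4 mm; z up. Its place and yaw vary.
- chest_hinge (a point): Middle of the lid's hinge line, which runs along the chest's y axis along the top of its back wall, 80 mm behind the floor's centre and 85 mm above the desk. Axes as the chest's.
- lid_edge (a point): Middle of the lid's free edge on its outer face. The lid is a plate 210 mm wide, 12 mm thick, reaching 160 mm from the hinge line; its inner face lies in the rim plane when shut. It starts 83 degrees up, leaning 7 degrees to the front, its outer face looking backward. Axes: z outward normal, -x from hinge to free edge.
- chest_lid (a joint): Lid angle in rad: 0 as found (83 degrees up), grows as it lowers, 1.45 shut flat on the rim. Its hinge is stiff (about 0.35 N m): once the stay is broken the lid stays where it is left and has to be pushed all the way down, a few newtons at its free edge. While the stay is locked the lid cannot be lowered.
- stay_knuckle (a point): Centre of the round steel knuckle (20 mm in diameter, 24 mm long along chest y) at the knee of the folding stay: two 89 mm links outside the chest's left wall, 15 mm off it, rising about 35 degrees backward from near the front up to the lid's left edge. Locked, the knee is bowed up and forward, past straight, on a stop. Pressing it down and back (about 6 N) breaks it; it then folds down.
- stay_knee (a joint): Knee angle of the stay in rad: 0 locked on its stop, 0.14 straight, larger when broken (it stays where it is left); about 0.3 is safely broken, about 2.4 with the lid shut.
- bolt_knob (a point): Centre of the top grip of the bolt's knob (head 14 mm in diameter, 11 mm tall, on an 8 mm stem; its top stands 31 mm and this point 22 mm above the lid's outer face). The bolt lies on the lid's outer face near the free edge, right of the middle, 125 mm from the hinge; the knob slides along the chest's -y axis, to the right.
- chest_bolt (a joint): Bolt travel in m: 0 withdrawn, 0.026 fully home in the keeper on the chest's right wall; stiff, about 2 N, stays where it is left. It is to be shot only after the lid is shut.
- cutters: Small pliers lying flat at the back right, 116 mm long; not to be moved.
- nippers: Long-nose pliers lying flat at the far right, 116 mm long; not to be moved.
- meter: Grey portable meter, 66x190x52 mm, lying behind the chest; not to be moved.
- filter_can: Large capacitor can standing at the back, 42 mm across, 56 mm high; not to be moved.
- driver: Screwdriver 202 mm long lying at the front left; not to be moved.
Mind the look-alikes: they are no part of the job. Leave any green or turquoise look-alike of the part that bears spool_center alone.

How it is judged (in metres and radians):
On the way, in this order (a step that is already met when the one before it is completed fails the run):
1. the largest reel stands upright on the chest's floor, released, with the lid still up (z of spool_center in the frame of chest_floor between 0.025 and 0.036 m and x of spool_center in the frame of chest_floor between -0.09 and 0.09 m and y of spool_center in the frame of chest_floor between -0.105 and 0.105 m and angle between spool_center's own z axis and vertical below 0.15 rad and contact force between the fingers and spool below 0.1 N and value of joint chest_lid below 0.2 rad), for 0.1 s.
2. the stay is broken at its knee, with the lid still mostly up (value of joint stay_knee above 0.28 rad and value of joint chest_lid below 0.8 rad).
3. the lid is fully shut (value of joint chest_lid above 1.405 rad), for 0.1 s.
4. the bolt is home (value of joint chest_bolt above 0.022 m), for 0.1 s.
At the end, for the whole second after the job is handed in: The largest reel stands upright (within 0.15 rad) and at rest on the floor of the chest, the lid is shut (within 0.045 rad of flat), the bolt is at least 22 mm of its 26 mm home, and the two smaller reels are within 30 mm of where they were (z of spool_center in the frame of chest_floor between 0.025 and 0.036 m and x of spool_center in the frame of chest_floor between -0.09 and 0.09 m and y of spool_center in the frame of chest_floor between -0.105 and 0.105 m and angle between spool_center's own z axis and vertical below 0.15 rad and linear speed of spool below 0.02 m/s and value of joint chest_lid above 1.405 rad and value of joint chest_bolt above 0.022 m and distance of each of reel_mid_center, reel_small_center from where it was at the start of the episode below 0.03 m); the robot touches nothing.
It fails at once if the largest reel is dropped (falls free, faster than 0.6 m/s) (linear speed of spool above 0.6 m/s and contact force between the fingers and spool below 0.05 N).
It fails at once if the lid is slammed (turns faster than 2.5 rad/s) (velocity of joint chest_lid above 2.5 rad/s).
It fails at once if a smaller reel or another thing on the desk is pushed more than 30 mm (distance of any of reel_mid_center, reel_small_center, cutters, nippers, meter, filter_can, driver from where it was at the start of the episode above 0.03 m).
It also fails if it takes over 64 s, if anything falls off the work surface, if the arm or the gripper's body presses on something with over 40 N, if the wrist force passes 120 N, or if a joint passes its speed limit or range.

### The arm

A 6-joint arm with a two-finger parallel gripper is mounted at the origin on a cart in front of the work surface, level with it; the furniture and walls round the work are solid. World frame = base frame: x ahead of the robot, y to its left, z up, the work surface at z = 0. Lengths are in mm, angles in rad, forces in N, time in s.
With the tool pointing down it reaches from about 350 to 875 mm from the base axis. Payload 4.2 kg.
Tool frame: the origin (TCP) lies on the mounting face of the last link; the fingertips stand 173 mm ahead of it and the grasp point (between the pads) lies grip_point_offset ahead of it (grip_point_offset is the distance from the TCP to the grasp point, in mm); z points along the fingers, y is the line along which they close (so a half turn about z gives the same grasp; the last joint's range is limited). The gripper opens to 85 mm and grips with 20 to 120 N. Pads are 22 mm wide; open, the fingers measure 114 mm over their backs; the gripper's body (76 mm by 85 mm) begins 54 mm behind the grasp point. The pads swing forward as they close: fully open they stand 13 mm farther back than shut.
Start: joints at [1.426, 0.385, 0.008, 0, -1.194, -0.259], TCP at [245.539, 574.727, 404.712] pointing down, gripper open.
Joint ranges: [-3.14, 3.14], [-1.21, 2.06], [-1.07, 1.41], [-3.16, 2.05], [-2.99, -0.16], [-3.1, 3.1]. Speed limits (rad/s): [2.79, 2.79, 3.14, 3.14, 3.14, 3.14].

### API

Orientations are given as a unit quaternion [x, y, z, w].
In Python, from bench import read_state, get_image, job_done, recognise, place_of, grip_point_offset gives the robot as it stands. The module is installed in compiled form; this text tells all that it offers.
- The arm moves only by the tool carry_out, never from a script. Its arguments are lists of equal length, an entry for each row: "slide": the shift along the tool's x, y, z in m, a list of three; "roll": the turn about the tool's z in degrees; "claw": the finger opening in m, from 0 to 0.0854. A call has 1 to 8 rows; each row is the pose to reach, as a shift and turn from the pose commanded when the call began, along the tool's axes at that moment; what a row does not reach only later rows make up. A row lasts 1/8 s, in which the tool goes at most 62.5 mm and 10.7 degrees, less where a joint would pass 70% of its speed; a pose out of reach is approached as far as the arm can. A call with a gripper value outside its range is refused whole. The fingers move at their own pace and stop on an object; the grip force is fixed at half the most. Time passes only in rows, so rows that repeat a pose let the fingers close. It gives the time, the measured TCP pose, the force, the opening and the grip force at its end, in the units of the state.
- read_state(): the state, without advancing time (a new reading comes with each control period).
- get_image(name): name is "scene" or "side" or "wrist"; returns a dict with "img" (384x512x3 uint8, red, green, blue), "z_map" (384x512 float32, mm along the optical axis (not along the pixel's ray), 0 where there is no reading), "mtx" (3x3 intrinsics, pixels), "k1" (the pictures are not rectified: a ray, as slopes to the right and down, at radius r is drawn at 1 + k1 r^2 times it, then the intrinsics apply), "world_from_camera" (4x4, takes a point from camera to world coordinates); the wrist camera has in their place "T_tool_cam" (4x4, takes a point from camera to tool coordinates, whose origin is the TCP and whose axes are the flange's). Camera axes: x right, y up, looking along -z (the intrinsics and any distortion apply to the point x, -y, -z); pixel columns grow to the right and rows downward; lengths in mm; the calibration is good to about 2 mm. A picture is of the moment at which its call begins: read the wrist's pose just before it.
- job_done(): hands the job in; it is judged then, once.
Trained networks look in a picture, given as the dict that the camera call returned (one of the last four; its "shot" number tells which), for a name from the list of things; names that differ only in an ending like _2 or _b are one class to them, and where a whole thing is asked for, a point or a joint stands for the part that bears it (a point fixed in the world has none). Each returns a list of dicts, best first, with "conf" (0 to 1); they miss things now and then, are a little off and sometimes report something else, mostly with a low value. They report only what shows in the picture. A call takes as long as a camera call. They do not tell look-alikes from the thing itself.
- recognise(picture, thing): "at" ([column, row] in pixels, amid what is visible of it).
- place_of(picture, thing): "at" ([column, row] in pixels: a listed point, or the origin of a listed thing).
The state is a dict: "clock": time; "joints": joint angles; "joint_vel": joint speeds; "joint_efforts": joint torques, N m; "position": TCP position; "ee_rot": TCP orientation; "contact_force": force on the tool from outside, world axes, zero at the start; "wrist_torque": the same for the moment, N m; "gripper_width": finger opening in mm; "grasp_force": force on a finger pad.
Only numpy, scipy, OpenCV 4.12 (cv2) and the standard library are available. Lean on these libraries where they do the work, as an engineer would, in place of code of your own. Each camera call takes 0.05 s, during which the arm holds its last target. There are 200 camera calls.

## Working session

There is one attempt and no reset: what is moved stays moved. The work goes in short steps, Python scripts to look and compute and a tool call to move; the robot and the scene stay as the last step left them, time stands still between calls to the robot, and variables do not carry over. Pictures are saved under pics/ and viewed, at most 12 in all, crops included, and the job is handed in when it is done.

Besides the shell and the picture viewer there is one more tool, called after "Request:" by a JSON object that holds its "method" and its "body". carry_out: Moves the arm, as the interface text tells. Its arguments: {"type":"object","properties":{"slide":{"type":"array"},"roll":{"type":"array"},"claw":{"type":"array"}},"required":["slide","roll","claw"]}

```bash
mkdir -p pics
cat > h.py <<'E'
import numpy as np, cv2
from scipy.spatial.transform import Rotation as R
from bench import *
def T_of(p):
    if "world_from_camera" in p: return np.array(p["world_from_camera"])
    s=p["_st"]; T=np.eye(4); T[:3,:3]=R.from_quat(s["ee_rot"]).as_matrix(); T[:3,3]=s["position"]
    return T@np.array(p["T_tool_cam"])
def shot(n):
    s=read_state(); p=get_image(n); p["_st"]=s; return p
def ray(p,uv):
    m=np.array(p["mtx"]); d=np.array([(uv[0]-m[0,2])/m[0,0],(uv[1]-m[1,2])/m[1,1]]); u=d.copy()
    for _ in range(20): u=d/(1+p["k1"]*(u@u))
    T=T_of(p); v=np.array([u[0],-u[1],-1.]); return T[:3,3],T[:3,:3]@v   # v scaled: depth 1
def at_depth(p,uv,z=None):
    o,v=ray(p,uv)
    if z is None:
        c,r=int(round(uv[0])),int(round(uv[1])); w=p["z_map"][max(r-1,0):r+2,max(c-1,0):c+2]; w=w[w>0]
        if not len(w): return None
        z=np.median(w)
    return o+v*z
def at_height(p,uv,h):
    o,v=ray(p,uv); return o+v*(h-o[2])/v[2]
def tri(obs):
    A=np.zeros((3,3));b=np.zeros(3)
    for p,uv in obs:
        o,v=ray(p,uv); v=v/np.linalg.norm(v); P=np.eye(3)-np.outer(v,v); A+=P;b+=P@o
    x=np.linalg.solve(A,b)
    res=[np.linalg.norm(np.cross(x-ray(p,uv)[0],ray(p,uv)[1]/np.linalg.norm(ray(p,uv)[1]))) for p,uv in obs]
    return x,res
def cloud(p):
    H,W=p["z_map"].shape; m=np.array(p["mtx"]); c,r=np.meshgrid(np.arange(W),np.arange(H))
    d=np.stack([(c-m[0,2])/m[0,0],(r-m[1,2])/m[1,1]],-1); u=d.copy()
    for _ in range(20): u=d/(1+p["k1"]*(u**2).sum(-1,keepdims=True))
    z=p["z_map"]; P=np.stack([u[...,0]*z,-u[...,1]*z,-z],-1); T=T_of(p)
    return P@T[:3,:3].T+T[:3,3]
def save(p,n): cv2.imwrite("pics/"+n+".png",p["img"][...,::-1])
E
cat > a.py <<'E'
from h import *
np.set_printoptions(precision=1,suppress=True)
print(grip_point_offset, read_state())
ps={n:shot(n) for n in("scene","side","wrist")}
ims=[]
for n,p in ps.items():
    save(p,n+"0")
    for t in["spool_center","reel_mid_center","reel_small_center","chest_floor","chest_hinge","lid_edge","stay_knuckle","bolt_knob"]:
        for d in place_of(p,t)[:3]: print(n,t,np.array(d["at"]),round(d["conf"],2),at_depth(p,d["at"]))
cv2.imwrite("pics/all0.png",cv2.resize(np.hstack([ps["scene"]["img"],ps["side"]["img"]]),(800,300))[...,::-1])
E
python3 a.py
```

```text
154.70000000000002 {'clock': 0.0, 'joints': array([ 1.4,  0.4,  0. , -0. , -1.2, -0.3]), 'joint_vel': array([ 0., -0., -0.,  0., -0., -0.]), 'joint_efforts': array([ -0. , -39.2,  18.8,   4.2,  -0. ,   0. ]), 'position': array([245.5, 574.6, 403.6]), 'ee_rot': array([ 1. , -0.2, -0. ,  0. ]), 'contact_force': array([0.3, 0.6, 0.4]), 'wrist_torque': array([-0., -0.,  0.]), 'grasp_force': 0.0, 'gripper_width': 85.27138962202555}
scene spool_center [315.5 240.5] 0.74 [ 575.6 -293.4   35.7]
scene spool_center [278.  245.1] 0.74 [ 475.1 -203.4   45.8]
scene spool_center [303.2 216.1] 0.64 [ 667.6 -207.6   55. ]
scene reel_mid_center [298.  266.3] 0.69 [ 439.4 -291.3   22. ]
scene reel_small_center [340.1 266.3] 0.53 [ 496.  -405.7   29.9]
scene chest_floor [224.9 229.6] 0.56 [441.9 -21.3  59.9]
scene chest_floor [233.1 157.3] 0.47 [1104.7  382.1    4.2]
scene chest_hinge [231.2 198.3] 0.86 [586.7  49.1  90.9]
scene lid_edge [231.6 156.4] 0.57 [1177.2  440.3  -27.8]
scene stay_knuckle [193.7 198.4] 0.72 [471.8 130.5 120.1]
scene stay_knuckle [340.4 270.2] 0.37 [ 496.  -408.7   15.9]
side spool_center [305.1 225.3] 0.84 [ 580.4 -266.1   59.4]
side spool_center [277.8 234.3] 0.74 [ 495.9 -199.6   60.3]
side spool_center [282.7 210. ] 0.72 [ 589.1 -164.6   62.2]
side reel_mid_center [292.8 259.8] 0.54 [ 450.1 -291.3   33.8]
side reel_small_center [328.4 261.3] 0.56 [ 515.5 -401.9   27.4]
side chest_floor [232.8 206.9] 0.97 [521.5  21.2   4.9]
side chest_floor [293.2 258.8] 0.28 [ 454.2 -290.6   33.5]
side chest_hinge [237.  181.9] 0.82 [589.9  41.7  82.5]
side lid_edge [235.1 159.3] 0.71 [713.1 141.    3.7]
side lid_edge [268.1 174.8] 0.39 [707.5 -26.7  31.5]
side stay_knuckle [196.4 188.1] 0.52 [513.4 195.3   3.9]
side bolt_knob [257.7 159.2] 0.54 [747.1  48.6  34.8]
```

View pics/scene0.png

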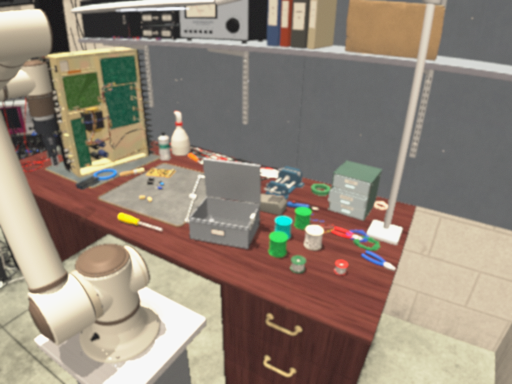

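View pics/side0.png

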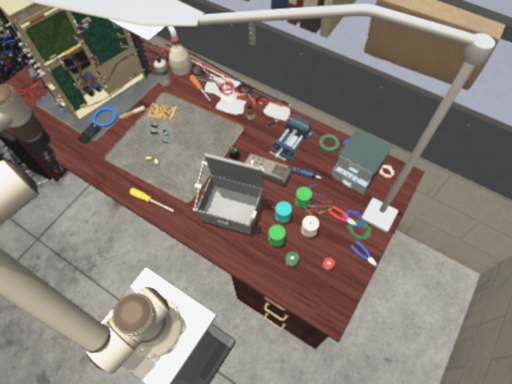

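The cream reel at scene (314,238) / side (310,226) is the target. The other three big ones are green or turquoise. The chest is at side (232,200) with its lid up, and the stay is on its left.

```bash
cat > b.py <<'E'
from h import *
np.set_printoptions(precision=3,suppress=True)
s=read_state(); print(s["joints"]); print(R.from_quat(s["ee_rot"]).as_matrix())
np.set_printoptions(precision=1,suppress=True)
a=shot("scene");b=shot("side")
for n,u,v in[("spool",(315.5,240.5),(310,226)),("mid",(298,266.3),(292.8,259.8)),("small",(340.1,266.3),(328.4,261.3)),("floor",(224.9,229.6),(232.8,206.9)),("hinge",(231.2,198.3),(237,181.9)),("edge",(231.6,162),(235.1,159.3)),("knk",(193.7,198.4),(196.4,188.1))]:
    print(n,*tri([(a,u),(b,v)]), at_depth(a,u),at_depth(b,v))
# cream reel top from cloud
for p in(a,b):
    P=cloud(p); I=p["img"].astype(int)
    m=(P[...,2]>52)&(P[...,2]<70)&(abs(P[...,0]-585)<70)&(abs(P[...,1]+285)<60)&(I.min(-1)>120)
    print(m.sum(),P[m].mean(0),P[m].min(0),P[m].max(0))
    # tall things within reach
    m=(P[...,2]>150)&(P[...,2]<900)&(P[...,0]>250)&(P[...,0]<800)&(abs(P[...,1])<600)&(p["z_map"]>0)
    q=P[m]; k=np.unique((q//60).astype(int),axis=0,return_counts=True); print(np.c_[k[0]*60,k[1]][k[1]>5])
E
python3 b.py
```

```text
[ 1.426  0.385  0.008 -0.    -1.194 -0.259]
[[ 0.92  -0.393 -0.   ]
 [-0.393 -0.92  -0.   ]
 [-0.     0.    -1.   ]]
spool [ 610.6 -279.3    9.3] [np.float64(2.9924787707648606), np.float64(2.9924787707647242)] [ 576.  -293.2   35.4] [ 587.  -282.8   60.5]
mid [ 458.6 -286.3    5.8] [np.float64(1.9026530501418766), np.float64(1.9026530501416163)] [ 440.3 -291.    21.2] [ 450.7 -291.1   32. ]
small [ 522.4 -400.7    8.8] [np.float64(0.5618193239068489), np.float64(0.5618193239069748)] [ 498.  -405.3   28.3] [ 516.5 -401.8   24.9]
floor [522.5  29.3  -4.7] [np.float64(5.3148230710490365), np.float64(5.314823071048933)] [441.9 -21.3  59.9] [522.3  22.    2.9]
hinge [582.2  40.8  95. ] [np.float64(4.365206591969495), np.float64(4.365206591969587)] [585.8  48.5  91.5] [591.4  43.   79.2]
edge [591.5  44.  235.1] [np.float64(3.880980213125885), np.float64(3.8809802131259525)] [574.4  37.2 243.1] [714.5 142.2   1.1]
knk [473.5 137.5 117.8] [np.float64(4.252157791718691), np.float64(4.252157791718856)] [472.1 130.7 119.9] [512.6 194.2   6.2]
165 [ 592.1 -277.9   60.5] [ 564.7 -306.6   52.1] 
[... 2203 characters left out ...]
720   30]
 [ 600  -60  120   40]
 [ 600  -60  180   67]
 [ 600  -60  240   18]
 [ 600  -60  720   31]
 [ 600  -60  780   41]
 [ 600    0  720  214]
 [ 600    0  780   67]
 [ 600   60  720  279]
 [ 600  120  720  252]
 [ 600  180  720  209]
 [ 600  240  720   39]
 [ 660 -240  780   20]
 [ 660 -180  780  319]
 [ 660 -120  780  330]
 [ 660  -60  720   12]
 [ 660  -60  780  230]
 [ 660    0  780   10]
 [ 720 -420  780  141]
 [ 720 -360  780  370]
 [ 720 -300  780  262]
 [ 720 -300  840  101]
 [ 720 -240  780  302]
 [ 720 -240  840   33]
 [ 720 -180  780   38]
 [ 780 -540  720   41]
 [ 780 -540  780  180]
 [ 780 -480  720   38]
 [ 780 -480  780  382]
 [ 780 -420  780  246]
 [ 780 -360  780   14]]
```

View pics/wrist0.png

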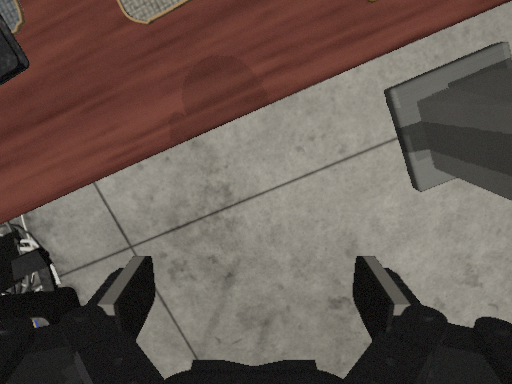

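Request:
{"method": "carry_out", "body": {"slide": [[0.04, 0.046, 0], [0.08, 0.092, 0], [0.12, 0.138, 0], [0.16, 0.184, 0], [0.2, 0.23, 0], [0.24, 0.276, 0], [0.28, 0.322, 0], [0.32, 0.368, 0]], "roll": [10, 20, 30, 40, 50, 60, 70, 80], "claw": [0.085, 0.085, 0.085, 0.085, 0.085, 0.085, 0.085, 0.085]}}

```text
clock: 2.45
position: [395.3, 108.7, 405.3]
ee_rot: [-0.62, 0.785, -0.0, 0.001]
contact_force: [1.1, 0.5, 0.7]
gripper_width: 85.1
grasp_force: 0.0
```

```bash
cat > t.py <<'E'
from h import *
import sys
np.set_printoptions(precision=3,suppress=True)
s=read_state(); M=R.from_quat(s["ee_rot"]).as_matrix(); print("t",s["clock"],"pos",s["position"],"j",s["joints"],"F",s["contact_force"],"yline deg",np.degrees(np.arctan2(M[1,1],M[0,1])),"z",M[:,2])
if len(sys.argv)>1:
    g=np.array([float(x) for x in sys.argv[1:4]])  # target TCP
    print("slide mm",M.T@(g-s["position"]))
    if len(sys.argv)>4: # wanted y-axis heading deg
        print("roll",((np.degrees(np.arctan2(M[1,1],M[0,1]))-float(sys.argv[4])+90)%180)-90)
E
python3 t.py 560 -250 380 -40; python3 -c "
from h import *
print(np.round(get_image('wrist')['T_tool_cam'],2))"
```

```text
t 2.45 pos [395.282 108.672 405.272] j [ 0.669  0.007 -0.476  0.    -1.086 -0.903] F [1.088 0.543 0.716] yline deg 166.57989799665154 z [ 0.001  0.001 -1.   ]
slide mm [ 310.68  -243.434   25.186]
roll 26.57989799665154
[[ 0.    0.96  0.29 73.95]
 [ 1.   -0.   -0.   -0.55]
 [-0.    0.29 -0.96 30.27]
 [ 0.    0.    0.    1.  ]]
```

Request:
{"method": "carry_out", "body": {"slide": [[0.06, -0.01, 0], [0.12, -0.03, 0], [0.17, -0.06, 0.0], [0.215, -0.1, 0.005], [0.255, -0.14, 0.01], [0.29, -0.18, 0.015], [0.31, -0.22, 0.02], [0.311, -0.243, 0.025]], "roll": [0, 4, 8, 12, 16, 20, 24, 26], "claw": [0.085, 0.085, 0.085, 0.085, 0.085, 0.085, 0.085, 0.085]}}

```text
clock: 3.5
position: [562.3, -249.5, 378.8]
ee_rot: [-0.428, 0.904, 0.0, -0.0]
contact_force: [-0.4, 0.6, 0.0]
gripper_width: 85.0
grasp_force: 0.0
```

```bash
cat > c.py <<'E'
from h import *
np.set_printoptions(precision=1,suppress=True)
p=shot("wrist"); save(p,"wrist1")
P=cloud(p);I=p["img"].astype(int)
for d in place_of(p,"spool_center"): print(d, at_depth(p,d["at"]), at_height(p,d["at"],31))
m=(P[...,2]>50)&(P[...,2]<72)&(abs(P[...,0]-595)<45)&(abs(P[...,1]+280)<45)&(p["z_map"]>0)
q=P[m];print(m.sum(),np.median(q[:,2]),cv2.minEnclosingCircle(q[:,:2].astype(np.float32)),q.mean(0))
m=(P[...,2]>8)&(P[...,2]<90)&(np.hypot(P[...,0]-597,P[...,1]+278)<110)&(np.hypot(P[...,0]-597,P[...,1]+278)>42)&(p["z_map"]>0)
k=np.unique((P[m]//20).astype(int)[:,:2],axis=0,return_counts=True);print(np.c_[k[0]*20,k[1]][k[1]>20].tolist())
E
python3 c.py; python3 t.py
```

```text
{'at': [341.2, 184.0], 'conf': 0.78} [ 504.8 -200.1   63.1] [ 503.5 -188.1   31. ]
{'at': [190.1, 290.4], 'conf': 0.72} [ 677.3 -205.1   62.8] [ 695.3 -193.8   31. ]
{'at': [208.5, 181.1], 'conf': 0.62} [ 592.  -274.7   62.9] [ 600.5 -271.2   31. ]
{'at': [278.0, 257.0], 'conf': 0.55} [ 590.1 -180.    63.5] [ 598.6 -165.6   31. ]
3612 62.66946432422557 ((599.7630004882812, -276.110595703125), 30.076519012451172) [ 599.  -276.7   62.6]
[[500, -220, 403], [520, -220, 195], [520, -200, 84], [560, -200, 55], [560, -180, 267], [580, -200, 598], [580, -180, 243], [600, -200, 330], [600, -180, 218], [620, -180, 33], [660, -220, 674], [660, -200, 164], [680, -240, 122], [680, -220, 214]]
t 3.6 pos [ 562.676 -248.39   377.938] j [-0.153  0.387 -0.057  0.    -1.128 -0.531] F [ 0.321  0.253 -1.338] yline deg 140.79795361059536 z [-0.002  0.    -1.   ]
```

View pics/wrist1.png

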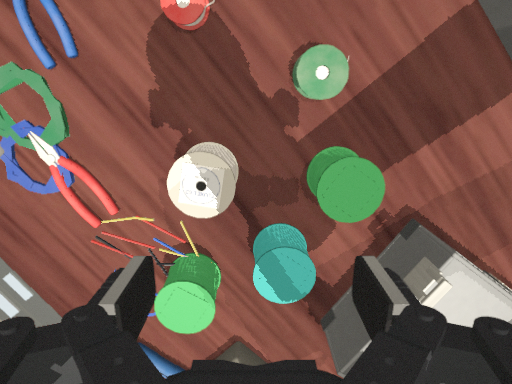

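Cream reel top at (202,185), with clear space left and right of it along the finger line. The measured centre is (600,-276), top 62.6 mm, diameter 60 mm. Everything agrees with the text.

```bash
python3 t.py 600 -276.3 193
```

```text
t 3.6 pos [ 562.676 -248.39   377.938] j [-0.153  0.387 -0.057  0.    -1.128 -0.531] F [ 0.321  0.253 -1.338] yline deg 140.79795361059536 z [-0.002  0.    -1.   ]
slide mm [ -2.139 -46.852 184.864]
```

Request:
{"method": "carry_out", "body": {"slide": [[-0.002, -0.024, 0.02], [-0.002, -0.047, 0.06], [-0.002, -0.047, 0.1], [-0.002, -0.047, 0.1], [-0.002, -0.047, 0.1]], "roll": [0, 0, 0, 0, 0], "claw": [0.085, 0.085, 0.085, 0.085, 0.085]}}

```text
clock: 4.22
position: [599.2, -275.4, 281.9]
ee_rot: [-0.43, 0.903, -0.001, 0.001]
contact_force: [0.4, 0.1, 0.6]
gripper_width: 85.1
grasp_force: 0.0
```

```bash
python3 t.py 600 -276.3 193;sed -i 's/"wrist1"/"wrist2"/' c.py; python3 c.py|grep "^[0-9]"
```

```text
t 4.225 pos [ 599.249 -275.447  281.935] j [-0.186  0.542 -0.059  0.001 -0.967 -0.496] F [0.41  0.146 0.562] yline deg 140.9395363223387 z [ 0.003 -0.001 -1.   ]
slide mm [ 0.241 -0.859 88.938]
7473 62.73608559040099 ((599.72900390625, -276.0282287597656), 30.173124313354492) [ 598.9 -277.2   62.7]
```

Request:
{"method": "carry_out", "body": {"slide": [[0, 0, 0.03], [0, 0, 0.06], [0, 0, 0.08], [0, 0, 0.088], [0, 0, 0.088], [0, 0, 0.088], [0, 0, 0.088], [0, 0, 0.088]], "roll": [0, 0, 0, 0, 0, 0, 0, 0], "claw": [0.085, 0.085, 0.085, 0.085, 0.04, 0.04, 0.04, 0.04]}}

```text
clock: 5.32
position: [599.7, -275.7, 193.6]
ee_rot: [-0.43, 0.903, -0.001, 0.001]
contact_force: [0.4, 0.5, 6.3]
gripper_width: 58.9
grasp_force: 65.5
```

Request:
{"method": "carry_out", "body": {"slide": [[0, 0, -0.02], [0, 0, -0.05], [0, 0, -0.09], [-0.005, 0.03, -0.13], [-0.013, 0.075, -0.15], [-0.02, 0.12, -0.15], [-0.028, 0.165, -0.15], [-0.055, 0.195, -0.15]], "roll": [0, 0, 0, 0, 5, 12, 20, 30], "claw": [0.04, 0.04, 0.04, 0.04, 0.04, 0.04, 0.04, 0.04]}}

```text
clock: 6.32
position: [479.5, -109.2, 340.7]
ee_rot: [-0.177, 0.984, 0.001, -0.002]
contact_force: [2.3, -0.2, -3.7]
gripper_width: 58.9
grasp_force: 65.7
```

```bash
python3 t.py 470 -10 343 104
```

```text
t 6.325 pos [ 479.47  -109.244  340.662] j [ 0.107  0.22  -0.404 -0.002 -0.95  -1.32 ] F [ 2.337 -0.166 -3.691] yline deg 110.43190923990453 z [-0.004  0.001 -1.   ]
slide mm [-25.764  96.311  -2.209]
roll 6.4319092399045275
```

Request:
{"method": "carry_out", "body": {"slide": [[-0.01, 0.04, 0], [-0.02, 0.075, 0], [-0.026, 0.096, 0], [-0.026, 0.096, 0], [-0.026, 0.096, 0]], "roll": [2, 4, 6, 6, 6], "claw": [0.04, 0.04, 0.04, 0.04, 0.04]}}

```text
clock: 6.95
position: [472.1, -11.3, 341.1]
ee_rot: [-0.129, 0.992, 0.0, -0.001]
contact_force: [-1.2, 0.2, -3.4]
gripper_width: 58.9
grasp_force: 65.9
```

```bash
cat > d.py <<'E'
from h import *
np.set_printoptions(precision=1,suppress=True)
p=shot("wrist"); save(p,"wrist3")
for t in["chest_floor","chest_hinge","stay_knuckle","lid_edge","bolt_knob","spool_center"]:
    for d in place_of(p,t)[:2]: print(t,np.array(d["at"]),round(d["conf"],2),at_depth(p,d["at"]))
P=cloud(p); ok=p["z_map"]>0
# rim points
m=ok&(P[...,2]>80)&(P[...,2]<90)&(P[...,0]>380)&(abs(P[...,0]-520)<140)&(abs(P[...,1]-20)<170)
q=P[m];print("rim",m.sum());print(cv2.minAreaRect(q[:,:2].astype(np.float32)));np.save("rim.npy",q)
k=np.unique((q//10).astype(int)[:,:2],axis=0,return_counts=True);print(np.c_[k[0]*10,k[1]][k[1]>15].tolist())
E
python3 d.py; python3 t.py
```

```text
stay_knuckle [473.5 291. ] 0.63 [478.3 132.2 128.6]
spool_center [ 61.2 269.6] 0.89 [ 574.9 -147.5   62.5]
spool_center [ 38.  165.9] 0.89 [ 492.  -173.3   62. ]
rim 4671
((513.0248413085938, 27.99286651611328), (162.43003845214844, 232.97860717773438), 15.654096603393555)
[[410, 70, 78], [410, 80, 104], [410, 90, 83], [410, 100, 139], [420, 30, 60], [420, 40, 102], [420, 50, 108], [420, 60, 93], [420, 70, 34], [420, 100, 128], [420, 120, 63], [430, -10, 34], [430, 0, 96], [430, 10, 104], [430, 20, 106], [430, 30, 48], [430, 100, 69], [430, 110, 65], [430, 120, 140], [440, -50, 16], [440, -40, 77], [440, -30, 109], [440, -20, 99], [440, -10, 70], [440, 110, 124], [440, 120, 84], [450, -80, 56], [450, -70, 103], [450, -60, 108], [450, -50, 93], [450, -40, 36], [450, 110, 120], [460, -100, 78], [460, -90, 106], [460, -80, 47], [460, 110, 105], [470, -100, 68], [470, -90, 42], [470, 110, 33], [470, 120, 80], [480, -100, 46], [480, -90, 101], [480, 120, 108], [490, -90, 153], [490, 120, 102], [500, -90, 144], [500, 120, 76], [500, 130, 26], [510, -90, 48], [510, -80, 53], [510, 130, 72], [520, -80, 93], [520, 130, 25], [530, -80, 60], [570, 70, 28], [580, 70, 30], [600, -40, 24], [610, -40, 52], [610, -30, 22]]
t 7.3 pos [472.455 -11.353 341.647] j [ 0.321  0.187 -0.447 -0.    -0.937 -1.633] F [ 0.135  0.739 -3.151] yline deg 104.81713764966649 z [-0. -0. -1.]
```

View pics/wrist3.png

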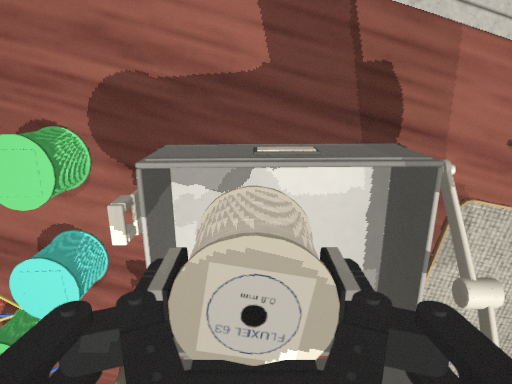

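The reel is held upright at (255,290). The chest's front rim is at row 150, the keeper at (122,218), and the knuckle at (478,291).

```bash
cat > e.py <<'E'
from h import *
np.set_printoptions(precision=1,suppress=True)
q=np.load("rim.npy")[:,:2]
c0=np.array([515,25.])
def ang(a,q): 
    ex=np.array([np.cos(a),np.sin(a)]);ey=np.array([-ex[1],ex[0]]); return np.c_[(q-c0)@ex,(q-c0)@ey]
a=np.radians(16)
for _ in range(5):
    r=ang(a,q); f=(abs(r[:,0]-np.median(r[(r[:,0]<-60)&(abs(r[:,1])<80),0]))<6)&(abs(r[:,1])<85)
    a-=np.polyfit(r[f,1],r[f,0],1)[0]; 
r=ang(a,q); fx=np.percentile(r[f,0],[1,50,99]); print(np.degrees(a),fx)
s=(r[:,0]>-60)&(r[:,0]<10)
L=r[s&(r[:,1]>60),1];Rr=r[s&(r[:,1]<-60),1];print("L",np.percentile(L,[1,25,50,75,99]),"R",np.percentile(Rr,[1,25,50,75,99]))
print("hist L",np.histogram(L,bins=np.arange(90,125,3)))
ex=np.array([np.cos(a),np.sin(a)]);ey=np.array([-ex[1],ex[0]])
print("from front:",fx[1]+78)
yc=(np.percentile(Rr,50)+103)
C=c0+ex*(fx[1]+78)+ey*yc; print("centre",C,"hinge",C+80*ex)
k=(np.array([477,131.5])-C); print("knuckle in chest",k@ex,k@ey)
t=C-8*ex; print("place",t)
E
python3 e.py
```

```text
15.272465092096358 [-81.2 -79.6 -77. ]
L [101.4 102.3 103.5 114.9 118.2] R [-109.4 -103.1 -101.4 -100.1  -99.6]
hist L (array([  0,   0,   0, 136, 578,  87,   0,   0, 243,  35,   0]), array([ 90,  93,  96,  99, 102, 105, 108, 111, 114, 117, 120, 123]))
from front: -1.5537059231706678
centre [513.1  26.1] hinge [590.3  47.2]
knuckle in chest -7.051181197492366 111.19628353152218
place [505.4  24. ]
```

```bash
python3 t.py 494 21 200 105.3
```

```text
t 7.3 pos [472.455 -11.353 341.647] j [ 0.321  0.187 -0.447 -0.    -0.937 -1.633] F [ 0.135  0.739 -3.151] yline deg 104.81713764966649 z [-0. -0. -1.]
slide mm [-29.124  25.762 141.644]
roll -0.4828623503335052
```

Request:
{"method": "carry_out", "body": {"slide": [[-0.015, 0.013, 0], [-0.029, 0.026, 0.02], [-0.029, 0.026, 0.055], [-0.029, 0.026, 0.09], [-0.029, 0.026, 0.115], [-0.029, 0.026, 0.13], [-0.029, 0.026, 0.138], [-0.029, 0.026, 0.138]], "roll": [0, 0, 0, 0, 0, 0, 0, 0], "claw": [0.04, 0.04, 0.04, 0.04, 0.04, 0.04, 0.04, 0.04]}}

```text
clock: 8.3
position: [494.3, 22.1, 203.4]
ee_rot: [-0.13, 0.992, -0.0, -0.0]
contact_force: [-0.4, -0.1, -3.0]
gripper_width: 59.2
grasp_force: 65.9
```

Request:
{"method": "carry_out", "body": {"slide": [[0, 0, 0.002], [0, 0, 0.004], [0, 0, 0.005], [0, 0, 0.005]], "roll": [0, 0, 0, 0], "claw": [0.04, 0.04, 0.04, 0.04]}}

```text
clock: 8.8
position: [493.8, 21.6, 198.8]
ee_rot: [-0.129, 0.992, 0.0, 0.0]
contact_force: [-1.4, -0.0, -4.6]
gripper_width: 58.1
grasp_force: 65.9
```

Request:
{"method": "carry_out", "body": {"slide": [[0, 0, 0.001], [0, 0, 0.001], [0, 0, 0.001]], "roll": [0, 0, 0], "claw": [0.04, 0.04, 0.04]}}

```text
clock: 9.18
position: [493.8, 21.6, 197.7]
ee_rot: [-0.129, 0.992, -0.0, 0.0]
contact_force: [-0.2, -0.1, -3.1]
gripper_width: 59.1
grasp_force: 65.9
```

Request:
{"method": "carry_out", "body": {"slide": [[0, 0, 0.001], [0, 0, 0.002], [0, 0, 0.002]], "roll": [0, 0, 0], "claw": [0.04, 0.04, 0.04]}}

```text
clock: 9.55
position: [493.8, 21.7, 197.5]
ee_rot: [-0.13, 0.992, -0.0, 0.0]
contact_force: [-5.0, 0.9, 11.7]
gripper_width: 58.7
grasp_force: 67.6
```

Request:
{"method": "carry_out", "body": {"slide": [[0, 0, 0.001], [0, 0, 0.001], [0, 0, 0.001], [0, 0, 0.0], [0, 0, -0.03], [0, 0, -0.08], [0, 0, -0.13], [0, 0, -0.16]], "roll": [0, 0, 0, 0, 0, 0, 0, 0], "claw": [0.063, 0.07, 0.078, 0.078, 0.078, 0.078, 0.078, 0.078]}}

```text
clock: 10.55
position: [493.9, 21.7, 358.5]
ee_rot: [-0.129, 0.992, 0.0, 0.002]
contact_force: [-0.6, -0.1, -0.6]
gripper_width: 77.3
grasp_force: 0.0
```

```bash
sed -i 's/"wrist3"/"wrist4"/' d.py; python3 d.py|grep -v '^\['; python3 t.py
```

```text
chest_hinge [251.  311.4] 0.7 [651.6  61.1   1. ]
stay_knuckle [431.3 239.3] 0.56 [480.4 136.  129.6]
spool_center [  1.2 305.9] 0.91 [ 671.8 -179.8   54.7]
spool_center [ 17.7 125.4] 0.72 [ 493.3 -168.    62.6]
rim 6225
((514.0904541015625, 28.023597717285156), (163.2889404296875, 232.9436492919922), 15.350664138793945)
t 10.9 pos [493.463  21.548 354.298] j [ 0.373  0.209 -0.381 -0.    -0.984 -1.684] F [-1.149  1.127 -0.106] yline deg 104.85078994032548 z [-0.003 -0.001 -1.   ]
```

View pics/wrist4.png

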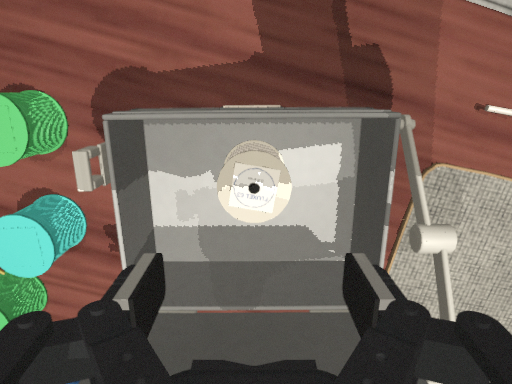

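The reel stands upright in the chest at (255,185). The knuckle spans columns 412–456 around row 239.

```bash
cat > f.py <<'E'
from h import *
np.set_printoptions(precision=1,suppress=True)
p=shot("wrist"); P=cloud(p)
a=np.radians(15.3);ex=np.array([np.cos(a),np.sin(a)]);ey=np.array([-ex[1],ex[0]]);C=np.array([513,26.])
X=(P[...,:2]-C)@ex;Y=(P[...,:2]-C)@ey;Z=P[...,2]
m=(Y>103)&(Y<150)&(Z>60)&(Z<260)&(p["z_map"]>0)&(X<90)&(X>-90)
for lo in range(-85,90,8):
    k=m&(X>=lo)&(X<lo+8)
    if k.sum()>5: print(lo,k.sum(),"Y",np.percentile(Y[k],[2,50,98]),"Z",np.percentile(Z[k],[5,50,98]))
print(p["img"].shape)
# spool
s=(abs(X+20)<45)&(abs(Y)<45)&(Z>55)&(Z<85)&(p["z_map"]>0); print("spool",cv2.minEnclosingCircle(np.c_[X[s],Y[s]].astype(np.float32)),np.median(Z[s]))
E
python3 f.py
```

```text
-85 6 Y [103.2 103.6 104.5] Z [75.2 84.9 85.3]
-77 149 Y [103.1 114.5 121.8] Z [65.1 70.2 85.9]
-69 180 Y [103.2 114.2 121.6] Z [67.5 74.8 85.8]
-61 182 Y [103.4 114.3 117.6] Z [69.2 80.7 86. ]
-53 188 Y [103.3 114.2 117.4] Z [75.8 85.9 92.4]
-45 181 Y [103.4 114.2 116.8] Z [82.1 91.6 99.5]
-37 185 Y [103.4 114.3 117.1] Z [ 85.6  97.6 105.6]
-29 200 Y [103.2 114.2 117.1] Z [ 85.5 104.3 111.7]
-21 204 Y [103.5 114.1 117.1] Z [ 86.1 111.8 118.3]
-13 592 Y [104.1 115.4 130. ] Z [107.9 124.  129.3]
-5 617 Y [104.1 115.  130.3] Z [115.  129.7 131.4]
3 381 Y [104.  117.9 129.9] Z [115.5 128.9 133.8]
11 231 Y [103.5 122.1 124.9] Z [103.9 134.  139.3]
19 238 Y [103.3 122.  125.1] Z [ 86.  138.1 143.8]
27 253 Y [103.4 121.9 125.3] Z [113.  142.5 148. ]
35 153 Y [104.  121.9 124.4] Z [114.6 143.3 150.1]
43 6 Y [121.7 122.3 122.8] Z [139.1 140.6 141.1]
67 7 Y [103.1 103.2 104.1] Z [161.1 163.  163.8]
(384, 512, 3)
spool ((-19.697860717773438, 1.1854714155197144), 30.04991340637207) 66.70692367381122
```

```bash
python3 t.py 474.2 137.7 325
```

```text
t 10.95 pos [493.574  21.594 354.318] j [ 0.373  0.209 -0.38  -0.    -0.984 -1.684] F [ 0.522 -0.157 -0.063] yline deg 104.85593368849284 z [-0.003 -0.001 -1.   ]
slide mm [-11.131 117.197  29.265]
```

Request:
{"method": "carry_out", "body": {"slide": [[-0.004, 0.04, 0], [-0.008, 0.08, 0], [-0.011, 0.117, 0.0], [-0.011, 0.117, 0.01], [-0.011, 0.117, 0.02], [-0.011, 0.117, 0.026], [-0.011, 0.117, 0.026], [-0.011, 0.117, 0.026]], "roll": [0, 0, 0, 0, 0, 0, 0, 0], "claw": [0.0, 0.0, 0.0, 0.0, 0.0, 0.0, 0.0, 0.0]}}

```text
clock: 11.95
position: [474.7, 137.1, 329.9]
ee_rot: [-0.129, 0.992, 0.0, 0.0]
contact_force: [-0.4, -0.4, 1.0]
gripper_width: -0.0
grasp_force: 0.0
```

```bash
python3 t.py 474.2 137.7 306; python3 f.py | sed -n 8,16p; python3 -c "
from h import *
p=shot('wrist'); save(p,'wrist5')"
```

```text
t 11.95 pos [474.662 137.146 329.889] j [ 0.611  0.236 -0.415  0.    -0.919 -1.923] F [-0.369 -0.402  1.013] yline deg 104.81702472985822 z [ 0.  0. -1.]
slide mm [ 0.314  0.655 23.889]
-29 6474 Y [103.4 123.  134.3] Z [222.9 234.7 243.9]
-21 9189 Y [104.5 121.5 149.2] Z [167.3 207.8 237.5]
-13 1688 Y [104.7 121.2 146.5] Z [119.4 195.1 221.7]
-5 1671 Y [104.7 128.6 149.7] Z [128.2 209.2 219.7]
3 96 Y [103.1 104.9 119.9] Z [ 68.2  85.9 207.6]
11 37 Y [103.3 104.1 104.8] Z [70.8 85.  86.5]
19 22 Y [103.2 103.9 104.6] Z [83.6 85.1 86.2]
(384, 512, 3)
spool ((-19.955806732177734, 1.3059203624725342), 30.648672103881836) 66.63249235180055
```

View pics/wrist5.png

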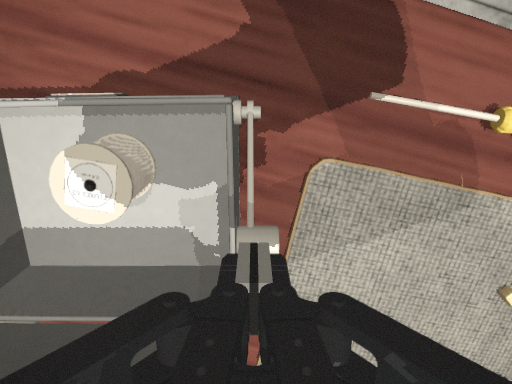

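The closed tips at (255,255) sit right over the knuckle at (258,238), lined up with it in width.

Request:
{"method": "carry_out", "body": {"slide": [[0, 0, 0.012], [0, 0, 0.022], [-0.002, 0, 0.026], [-0.004, 0, 0.03], [-0.006, 0, 0.033], [-0.008, 0, 0.036], [-0.009, 0, 0.039], [-0.009, 0, 0.039]], "roll": [0, 0, 0, 0, 0, 0, 0, 0], "claw": [0.0, 0.0, 0.0, 0.0, 0.0, 0.0, 0.0, 0.0]}}

```text
clock: 13.05
position: [483.8, 140.0, 291.0]
ee_rot: [-0.129, 0.992, 0.0, 0.001]
contact_force: [0.7, -1.2, 2.4]
gripper_width: 0.1
grasp_force: 1.3
```

Request:
{"method": "carry_out", "body": {"slide": [[-0.002, 0, 0.003], [-0.004, 0, 0.006], [-0.006, 0, 0.009], [-0.008, 0, 0.012], [-0.01, 0, 0.015], [-0.011, 0, 0.018], [-0.011, 0, 0.018]], "roll": [0, 0, 0, 0, 0, 0, 0], "claw": [0.0, 0.0, 0.0, 0.0, 0.0, 0.0, 0.0]}}

```text
clock: 13.92
position: [490.4, 141.7, 274.6]
ee_rot: [-0.129, 0.992, -0.001, -0.004]
contact_force: [-22.1, -1.4, 26.6]
gripper_width: 0.1
grasp_force: 15.9
```

```bash
cat > g.py <<'E'
from h import *
import sys
np.set_printoptions(precision=1,suppress=True)
a=np.radians(15.3);ex=np.array([np.cos(a),np.sin(a)]);ey=np.array([-ex[1],ex[0]]);C=np.array([513,26.])
for n in("scene","side"):
    p=shot(n);P=cloud(p);X=(P[...,:2]-C)@ex;Y=(P[...,:2]-C)@ey;Z=P[...,2]
    m=(abs(Y)<95)&(X>-100)&(X<90)&(Z>100)&(Z<262)&(p["z_map"]>0)
    if m.sum()<20: print(n,"no lid pts",m.sum());continue
    # angle of points about hinge (80,85): lid elevation
    e=np.degrees(np.arctan2(Z[m]-85,80-X[m]));r=np.hypot(Z[m]-85,80-X[m]);k=(r>60)&(r<170)
    print(n,k.sum(),"elev pct",np.percentile(e[k],[10,50,90]))
    for d in place_of(p,"stay_knuckle")[:1]+place_of(p,"bolt_knob")[:1]: 
        q=at_depth(p,d["at"]); print(d, (q[:2]-C)@ex,(q[:2]-C)@ey,q[2])
    if len(sys.argv)>1: save(p,n+sys.argv[1])
E
python3 g.py; python3 t.py
```

```text
scene 1346 elev pct [58.7 75.5 76.9]
{'at': [194.2, 200.6], 'conf': 0.41} -4.562922943503024 113.9506244211314 106.7950964473057
side 689 elev pct [56.8 77.1 79.7]
{'at': [199.3, 184.5], 'conf': 0.48} -3.7181853178957334 109.21140528153849 141.00878676807588
{'at': [251.5, 167.1], 'conf': 0.43} 185.07939232249305 -28.197365436337176 38.78606416626417
t 14.225 pos [490.376 141.708 274.588] j [ 0.599  0.334 -0.441 -0.003 -0.805 -1.909] F [-22.848  -1.657  26.374] yline deg 104.85588258632319 z [-0.008 -0.003 -1.   ]
```

```bash
python3 -c "
from h import *
a=shot('scene');b=shot('side')
c=lambda p,x,y:cv2.resize(p['img'][y:y+90,x:x+100],(400,360),interpolation=cv2.INTER_CUBIC)
cv2.imwrite('pics/crop6.png',np.hstack([c(a,170,140),c(b,180,130)])[...,::-1])"
```

```text
(no output)
```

View pics/crop6.png

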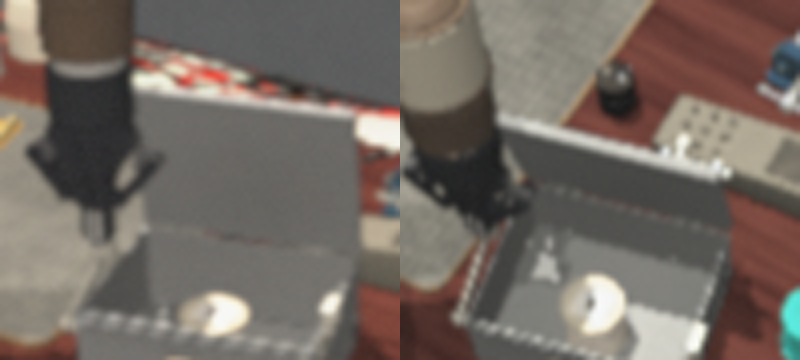

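The knee looks broken. The lid has come down far enough to touch the gripper body, so I retreat forward and then up.

Request:
{"method": "carry_out", "body": {"slide": [[0.01, 0, 0], [0.03, 0, 0], [0.05, 0, -0.01], [0.06, 0, -0.04], [0.06, 0, -0.07], [0.06, 0, -0.07]], "roll": [0, 0, 0, 0, 0, 0], "claw": [0.0, 0.0, 0.0, 0.0, 0.0, 0.0]}}

```text
clock: 15.08
position: [436.2, 127.9, 344.6]
ee_rot: [-0.13, 0.992, 0.002, 0.003]
contact_force: [0.6, -1.0, -1.6]
gripper_width: -0.2
grasp_force: 0.0
```

```bash
python3 t.py; python3 g.py; sed 's/Z<260/Z<200/' f.py>f2.py; python3 f2.py
python3 - <<'E'
from h import *
a=np.radians(15.3);ex=np.array([np.cos(a),np.sin(a)]);ey=np.array([-ex[1],ex[0]]);C=np.array([513,26.])
p=shot("side");P=cloud(p);X=(P[...,:2]-C)@ex;Y=(P[...,:2]-C)@ey;Z=P[...,2]
for lo in range(90,260,15):
    m=(abs(Y)<80)&(X>0)&(X<90)&(Z>lo)&(Z<lo+15)
    if m.sum()>5: print(lo,m.sum(),np.percentile(X[m],[5,50,95]).round(1))
E
```

```text
t 15.075 pos [436.249 127.898 344.595] j [ 0.644  0.151 -0.483 -0.    -0.93  -1.955] F [ 0.593 -1.018 -1.64 ] yline deg 104.88465960154761 z [ 0.005  0.004 -1.   ]
scene 1210 elev pct [73.8 75.2 76.5]
{'at': [262.0, 202.0], 'conf': 0.47} 173.1530183667165 -92.3855262864612 38.97511292740057
side 575 elev pct [76.2 76.9 79.6]
{'at': [201.6, 187.8], 'conf': 0.65} 8.883461058864555 112.43244547801999 93.50818951556244
{'at': [253.5, 165.8], 'conf': 0.41} 195.81054406780908 -33.230345869014315 34.86403989392829
-85 30 Y [103.1 104.  104.9] Z [61.9 75.3 85.6]
-77 296 Y [103.2 110.  122.3] Z [65.9 70.6 86.1]
-69 219 Y [103.1 110.  121.6] Z [67.9 72.9 86. ]
-61 2083 Y [104.8 117.7 131.2] Z [ 85.2 188.  199.4]
-53 128 Y [103.2 114.2 117.8] Z [62.2 78.4 86.3]
-45 118 Y [103.1 114.2 117.8] Z [65.5 80.6 86.4]
-37 115 Y [103.5 114.8 117.7] Z [69.4 83.3 86.1]
-29 115 Y [103.3 114.8 117.7] Z [72.8 85.3 87.6]
-21 59 Y [103.1 104.8 117.5] Z [62.  85.3 87.4]
-13 27 Y [103.1 104.8 104.9] Z [62.4 77.8 86.5]
(384, 512, 3)
spool ((-19.547204971313477, 1.5462912321090698), 30.677324295043945) 66.6538012777346
90 44 [76.7 78.1 80.1]
105 39 [72.9 74.8 76.5]
120 40 [69.2 70.7 72.9]
135 52 [64.9 67.  68.8]
150 44 [61.3 63.4 65.5]
165 49 [57.  59.2 61.5]
180 48 [53.3 55.4 57.8]
195 51 [50.  51.8 53.5]
210 77 [46.1 48.8 84.9]
225 116 [42.3 45.3 53.8]
240 75 [42.5 47.8 52.2]
```

Broken: the lid leans 13.7° (was 7°) and the front link lies lower. Next I go over the lid and come down behind it.

Request:
{"method": "carry_out", "body": {"slide": [[0, 0, -0.05], [0, -0.01, -0.1], [-0.025, -0.03, -0.105], [-0.06, -0.05, -0.105], [-0.1, -0.07, -0.105], [-0.132, -0.084, -0.105], [-0.132, -0.084, -0.105], [-0.132, -0.084, -0.105]], "roll": [0, 0, 0, 0, 0, 0, 0, 0], "claw": [0.0, 0.0, 0.0, 0.0, 0.0, 0.0, 0.0, 0.0]}}

```text
clock: 16.48
position: [584.7, 79.9, 446.9]
ee_rot: [-0.129, 0.992, -0.0, -0.001]
contact_force: [0.3, 0.3, -0.2]
gripper_width: 0.2
grasp_force: 0.0
```

```bash
cat > k.py <<'E'
from h import *
import sys
# tip in chest frame; optional target X Y Ztip -> slide
np.set_printoptions(precision=1,suppress=True)
s=read_state(); a=np.radians(15.3);ex=np.array([np.cos(a),np.sin(a)]);ey=np.array([-ex[1],ex[0]]);C=np.array([513,26.])
p=s["position"];t=np.array([(p[:2]-C)@ex,(p[:2]-C)@ey,p[2]-173]);print("clock",s["clock"],"tip chest",t,"F",s["contact_force"],"j",s["joints"])
for g in sys.argv[1:]:
    g=np.array(eval(g));d=g-t; print(g,"slide",np.array([-d[0],d[1],-d[2]]))
E
python3 k.py
python3 - <<'E'
from h import *
p=shot("wrist"); save(p,"wrist7"); np.set_printoptions(precision=1,suppress=True)
a=np.radians(15.3);ex=np.array([np.cos(a),np.sin(a)]);ey=np.array([-ex[1],ex[0]]);C=np.array([513,26.])
P=cloud(p);X=(P[...,:2]-C)@ex;Y=(P[...,:2]-C)@ey;Z=P[...,2]
for d in place_of(p,"bolt_knob")+place_of(p,"lid_edge"): q=at_depth(p,d["at"]);print(d,(q[:2]-C)@ex,(q[:2]-C)@ey,q[2])
m=(Z>225)&(Z<260)&(abs(Y)<120)&(X>20)&(X<80);print(m.sum(),np.percentile(X[m],[2,50,98]),np.percentile(Z[m],[2,50,98]))
E
```

```text
clock 16.475 tip chest [ 83.4  33.1 273.9] F [ 0.3  0.3 -0.2] j [ 0.4  0.3 -0.  -0.  -1.3 -1.7]
{'at': [188.3, 182.4], 'conf': 0.65} 59.12122896936548 -4.463857652188096 224.19270822128513
8706 [42.3 47.4 53.6] [238.  241.8 243.6]
```

```bash
python3 k.py "[74,60,219]"
python3 - <<'E'
import numpy as np
np.set_printoptions(precision=0,suppress=True)
for th in range(76,-1,-4):
    t=np.radians(th); print(th,np.array([80-135*np.cos(t)+12*np.sin(t)+11, 85+135*np.sin(t)+12*np.cos(t)]))
E
```

```text
clock 16.625 tip chest [ 82.9  33.4 275.1] F [-0.8 -0.1  0. ] j [ 0.4  0.3 -0.  -0.  -1.3 -1.7]
[ 74  60 219] slide [ 8.9 26.6 56.1]
76 [ 70. 219.]
72 [ 61. 217.]
68 [ 52. 215.]
64 [ 43. 212.]
60 [ 34. 208.]
56 [ 25. 204.]
52 [ 17. 199.]
48 [ 10. 193.]
44 [  2. 187.]
40 [ -5. 181.]
36 [-11. 174.]
32 [-17. 167.]
28 [-23. 159.]
24 [-27. 151.]
20 [-32. 142.]
16 [-35. 134.]
12 [-39. 125.]
8 [-41. 116.]
4 [-43. 106.]
0 [-44.  97.]
```

View pics/wrist7.png

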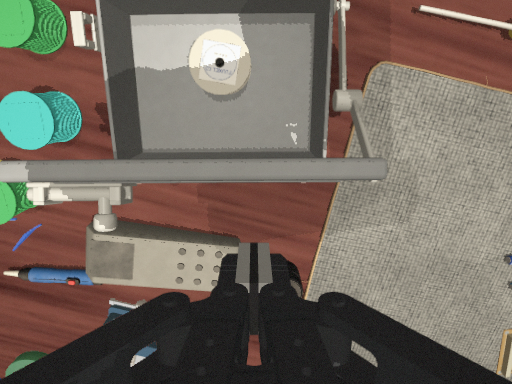

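Request:
{"method": "carry_out", "body": {"slide": [[0, 0.007, 0.03], [0, 0.007, 0.056], [0.008, 0.007, 0.056], [0.013, 0.007, 0.056], [0.018, 0.007, 0.057], [0.022, 0.007, 0.058], [0.027, 0.007, 0.059], [0.031, 0.007, 0.06]], "roll": [0, 0, 0, 0, 0, 0, 0, 0], "claw": [0.0, 0.0, 0.0, 0.0, 0.0, 0.0, 0.0, 0.0]}}

```text
clock: 17.62
position: [553.8, 79.0, 390.0]
ee_rot: [-0.13, 0.992, 0.0, 0.003]
contact_force: [3.9, 1.0, 4.9]
gripper_width: -0.1
grasp_force: 2.5
```

```bash
python3 k.py "[34,40,208]" "[17,40,199]" "[2,40,187]" "[-11,40,174]"; python3 g.py
```

```text
clock 17.625 tip chest [ 53.3  40.3 217. ] F [3.9 1.  4.9] j [ 0.4  0.3 -0.2  0.  -1.1 -1.7]
[ 34  40 208] slide [19.3 -0.3  9. ]
[ 17  40 199] slide [36.3 -0.3 18. ]
[  2  40 187] slide [51.3 -0.3 30. ]
[-11  40 174] slide [64.3 -0.3 43. ]
scene 1184 elev pct [68.  69.3 71.1]
{'at': [194.6, 202.4], 'conf': 0.42} 12.470556018504444 121.00391222721213 89.09053380480395
side 457 elev pct [69.9 70.7 78.1]
{'at': [200.8, 188.1], 'conf': 0.45} 10.143367622667016 117.2757600867243 86.5820402631507
{'at': [250.6, 170.4], 'conf': 0.42} 183.16395039399578 -24.158306108364133 14.612797486647196
```

Request:
{"method": "carry_out", "body": {"slide": [[0.01, 0, 0.004], [0.019, 0, 0.009], [0.028, 0, 0.013], [0.036, 0, 0.018], [0.043, 0, 0.024], [0.051, 0, 0.03], [0.058, 0, 0.036], [0.064, 0, 0.043]], "roll": [0, 0, 0, 0, 0, 0, 0, 0], "claw": [0.0, 0.0, 0.0, 0.0, 0.0, 0.0, 0.0, 0.0]}}

```text
clock: 18.92
position: [490.8, 62.2, 344.0]
ee_rot: [-0.129, 0.992, -0.0, -0.0]
contact_force: [2.0, -0.9, 1.7]
gripper_width: -0.0
grasp_force: 1.3
```

```bash
python3 k.py "[-17,40,167]" "[-27,40,151]" "[-35,40,134]" "[-41,40,116]"; python3 g.py|grep pct
```

```text
clock 18.925 tip chest [-11.9  40.8 171. ] F [ 2.  -0.9  1.7] j [ 0.5  0.2 -0.4 -0.  -1.  -1.8]
[-17  40 167] slide [ 5.1 -0.8  4. ]
[-27  40 151] slide [15.1 -0.8 20. ]
[-35  40 134] slide [23.1 -0.8 37. ]
[-41  40 116] slide [29.1 -0.8 55. ]
scene 534 elev pct [34.5 37.4 51. ]
side 774 elev pct [37.3 40.6 46.4]
```

Request:
{"method": "carry_out", "body": {"slide": [[0.005, 0, 0.006], [0.01, 0, 0.013], [0.015, 0, 0.02], [0.019, 0, 0.029], [0.023, 0, 0.037], [0.026, 0, 0.046], [0.029, 0, 0.055], [0.03, 0, 0.063]], "roll": [0, 0, 0, 0, 0, 0, 0, 0], "claw": [0.0, 0.0, 0.0, 0.0, 0.0, 0.0, 0.0, 0.0]}}

```text
clock: 20.23
position: [461.7, 54.5, 280.8]
ee_rot: [-0.129, 0.992, -0.0, -0.001]
contact_force: [-1.6, 1.5, 1.7]
gripper_width: 0.2
grasp_force: 0.6
```

```bash
python3 k.py "[-44,40,97]"
```

```text
clock 20.225 tip chest [-42.   41.  107.8] F [-1.6  1.5  1.7] j [ 0.5  0.3 -0.5 -0.  -0.8 -1.8]
[-44  40  97] slide [ 2.  -1.  10.8]
```

Request:
{"method": "carry_out", "body": {"slide": [[0.001, 0, 0.004], [0.002, 0, 0.007], [0.002, 0, 0.01], [0.002, 0, 0.011], [0.002, 0, 0.012], [0.002, 0, 0.012]], "roll": [0, 0, 0, 0, 0, 0], "claw": [0.0, 0.0, 0.0, 0.0, 0.0, 0.0]}}

```text
clock: 20.98
position: [460.1, 54.0, 270.4]
ee_rot: [-0.129, 0.992, -0.0, -0.0]
contact_force: [-3.0, -0.2, 7.0]
gripper_width: 0.4
grasp_force: 3.4
```

Request:
{"method": "carry_out", "body": {"slide": [[0, 0, 0.001], [0, 0, 0.002], [0, 0, 0.002]], "roll": [0, 0, 0], "claw": [0.0, 0.0, 0.0]}}

```text
clock: 21.35
position: [460.1, 54.1, 270.3]
ee_rot: [-0.13, 0.992, -0.0, -0.0]
contact_force: [-8.1, -0.4, 21.5]
gripper_width: -0.3
grasp_force: 10.3
```

The lid sits firmly on the rim. I raise the tool and look at the knob.

Request:
{"method": "carry_out", "body": {"slide": [[0, 0, -0.02], [0, 0, -0.06], [0, -0.03, -0.09], [0.01, -0.06, -0.09], [0.02, -0.085, -0.09], [0.02, -0.085, -0.09], [0.02, -0.085, -0.09]], "roll": [0, 0, 0, 0, 0, 0, 0], "claw": [0.0, 0.0, 0.0, 0.0, 0.0, 0.0, 0.0]}}

```text
clock: 22.22
position: [463.0, -32.9, 357.7]
ee_rot: [-0.129, 0.992, 0.0, 0.0]
contact_force: [-0.2, 1.1, -0.2]
gripper_width: -0.0
grasp_force: 0.0
```

```bash
cat > l.py <<'E'
from h import *
import sys
p=shot("wrist"); save(p,sys.argv[1]); np.set_printoptions(precision=1,suppress=True)
a=np.radians(15.3);ex=np.array([np.cos(a),np.sin(a)]);ey=np.array([-ex[1],ex[0]]);C=np.array([513,26.])
P=cloud(p);X=(P[...,:2]-C)@ex;Y=(P[...,:2]-C)@ey;Z=P[...,2];ok=p["z_map"]>0
for d in place_of(p,"bolt_knob"): q=at_height(p,d["at"],119);print(d,(q[:2]-C)@ex,(q[:2]-C)@ey)
m=ok&(Z>120)&(Z<134)&(X>-80)&(X<-20)&(abs(Y)<103)
print("knob",m.sum(),np.c_[X[m],Y[m],Z[m]].min(0),np.median(np.c_[X[m],Y[m],Z[m]],0),np.c_[X[m],Y[m],Z[m]].max(0))
for lo in(-70,-20,30):
    m=ok&(Z>85)&(Z<110)&(X>lo)&(X<lo+20)&(Y>-30)&(Y<90);print("lid z at X",lo,m.sum(),np.median(Z[m]) if m.any() else None)
E
python3 l.py wrist8; python3 k.py
```

```text
{'at': [226.6, 239.9], 'conf': 0.9} -43.89074244551982 -61.341096368123544
knob 388 [-51.5 -66.9 120. ] [-46.3 -59.8 127.8] [-37.9 -53.5 130.1]
lid z at X -70 4513 97.92603930963458
lid z at X -20 3340 98.59290106824282
lid z at X 30 358 98.43296832215022
clock 22.325 tip chest [-63.6 -43.2 184.7] F [ 0.7  0.3 -0.4] j [ 0.3  0.2 -0.4 -0.  -1.  -1.6]
```

View pics/wrist8.png

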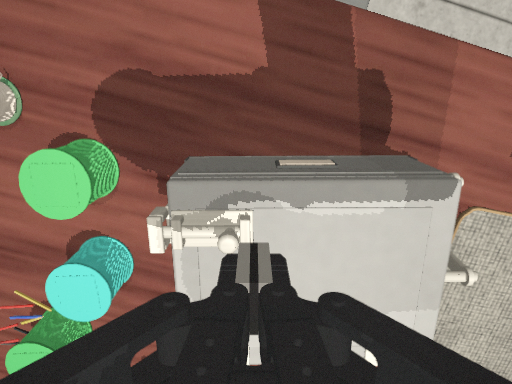

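Lid flat at z≈98. The knob is at (228,240), which is X −45, Y −60 in the chest frame, top 129. I bring the tip down on its left side and push right.

Request:
{"method": "carry_out", "body": {"slide": [[-0.01, 0.008, 0], [-0.0185, 0.012, 0.02], [-0.0185, 0.012, 0.05], [-0.0185, 0.012, 0.07], [-0.0185, 0.006, 0.07], [-0.0185, 0.0, 0.07], [-0.0185, 0.0, 0.07]], "roll": [0, 0, 0, 0, 0, 0, 0], "claw": [0.0, 0.0, 0.0, 0.0, 0.0, 0.0, 0.0]}}

```text
clock: 23.2
position: [481.3, -28.5, 288.7]
ee_rot: [-0.129, 0.992, 0.0, 0.001]
contact_force: [0.3, 0.4, -0.7]
gripper_width: 0.2
grasp_force: 0.2
```

```bash
python3 k.py
```

```text
clock 23.2 tip chest [-45.  -44.2 115.7] F [ 0.3  0.4 -0.7] j [ 0.3  0.3 -0.5  0.  -0.8 -1.6]
```

Request:
{"method": "carry_out", "body": {"slide": [[0, -0.004, 0.002], [0, -0.008, 0.002], [0, -0.012, 0.002], [0, -0.016, 0.002], [0, -0.02, 0.002], [0, -0.024, 0.002], [0, -0.024, 0.002]], "roll": [0, 0, 0, 0, 0, 0, 0], "claw": [0.0, 0.0, 0.0, 0.0, 0.0, 0.0, 0.0]}}

```text
clock: 24.08
position: [486.5, -49.8, 285.7]
ee_rot: [-0.129, 0.992, 0.002, 0.0]
contact_force: [-3.8, 16.9, 5.1]
gripper_width: 0.1
grasp_force: 8.7
```

```bash
python3 l.py wrist9
python3 - <<'E'
from h import *
np.set_printoptions(precision=1,suppress=True)
a=np.radians(15.3);ex=np.array([np.cos(a),np.sin(a)]);ey=np.array([-ex[1],ex[0]]);C=np.array([513,26.])
for n in("scene","side"):
    p=shot(n)
    for d in place_of(p,"bolt_knob")[:2]: q=at_height(p,d["at"],119);print(n,d,(q[:2]-C)@ex,(q[:2]-C)@ey)
E
```

```text
{'at': [212.9, 268.7], 'conf': 0.55} -43.886557694290616 -83.33934668966567
knob 1722 [-56.5 -91.1 120. ] [-51.4 -75.6 127.8] [-37.5 -51.5 133.9]
lid z at X -70 7171 97.99662426572596
lid z at X -20 4669 98.59887043086798
lid z at X 30 423 98.3453071218259
scene {'at': [242.6, 212.0], 'conf': 0.4} -49.39280507976054 -78.80679406689316
scene {'at': [261.9, 201.5], 'conf': 0.17} 37.70833900086481 -122.8958079003597
side {'at': [250.0, 208.7], 'conf': 0.61} -33.667629208783616 -95.22124115615084
side {'at': [268.7, 171.4], 'conf': 0.61} 137.3091897120487 -114.63280065440068
```

Request:
{"method": "carry_out", "body": {"slide": [[0, -0.001, 0], [0, -0.002, 0], [0, -0.002, 0], [0, -0.002, 0]], "roll": [0, 0, 0, 0], "claw": [0.0, 0.0, 0.0, 0.0]}}

```text
clock: 24.88
position: [486.7, -50.5, 285.7]
ee_rot: [-0.129, 0.992, 0.003, 0.0]
contact_force: [-5.9, 24.5, 6.1]
gripper_width: 0.0
grasp_force: 12.3
```

Request:
{"method": "carry_out", "body": {"slide": [[0, 0.008, 0], [0, 0.02, 0], [0, 0.025, -0.03], [0.01, 0.04, -0.07], [0.018, 0.04, -0.07], [0.018, 0.04, -0.07], [0.018, 0.04, -0.07]], "roll": [0, 0, 0, 0, 0, 0, 0], "claw": [0.0, 0.0, 0.0, 0.0, 0.0, 0.0, 0.0]}}

```text
clock: 25.75
position: [459.5, -19.8, 354.6]
ee_rot: [-0.129, 0.992, -0.0, -0.001]
contact_force: [-0.5, 0.0, -0.6]
gripper_width: -0.0
grasp_force: 0.0
```

```bash
python3 l.py wrist10; python3 k.py
```

```text
{'at': [171.7, 243.0], 'conf': 0.71} -43.8572376128362 -83.71303553491596
knob 418 [-51.9 -91.  120. ] [-46.1 -83.2 127.8] [-36.9 -77.2 130.2]
lid z at X -70 4647 97.94101902434613
lid z at X -20 2977 98.57591373518889
lid z at X 30 104 98.09050849257324
clock 25.85 tip chest [-63.3 -30.  181.7] F [-0.4  0.4  0.2] j [ 0.3  0.2 -0.5  0.  -1.  -1.6]
```

View pics/wrist10.png

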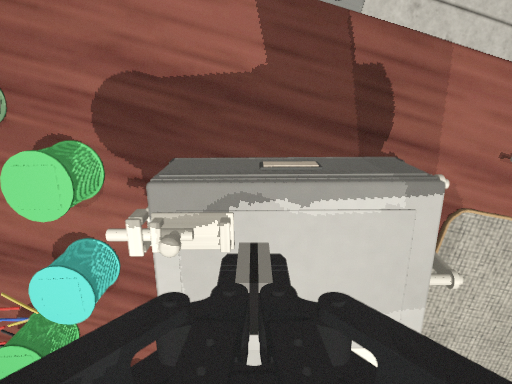

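Lid shut. The knob went from Y −60 to about −83.5, roughly 24 mm. I check what stopped it.

Run:
```python
from h import *
a=np.radians(15.3);ex=np.array([np.cos(a),np.sin(a)]);ey=np.array([-ex[1],ex[0]]);C=np.array([513,26.])
p=shot("wrist");P=cloud(p);X=(P[...,:2]-C)@ex;Y=(P[...,:2]-C)@ey;Z=P[...,2]
print("Z max; rows Y, cols X",list(range(-68,-24,4)))
for y in range(-140,-28,4):
    print(y,[int(Z[m].max()) if (m:=(abs(Y-y)<2)&(abs(X-x)<2)&(Z<140)&(Z>0)).any() else 0 for x in range(-68,-24,4)])
```

```text
Z max; rows Y, cols X [-68, -64, -60, -56, -52, -48, -44, -40, -36, -32, -28]
-140 [1, 1, 1, 1, 1, 1, 1, 1, 1, 1, 0]
-136 [1, 1, 2, 1, 1, 1, 1, 1, 1, 1, 0]
-132 [2, 1, 1, 1, 0, 110, 109, 108, 0, 0, 0]
-128 [2, 2, 1, 0, 0, 109, 111, 108, 0, 0, 0]
-124 [1, 1, 0, 0, 0, 110, 110, 108, 0, 0, 0]
-120 [1, 0, 0, 0, 0, 110, 110, 108, 0, 0, 0]
-116 [0, 0, 0, 113, 112, 112, 112, 112, 112, 112, 0]
-112 [0, 0, 98, 113, 113, 113, 112, 113, 113, 112, 0]
-108 [0, 0, 93, 113, 113, 113, 113, 112, 113, 112, 92]
-104 [97, 98, 98, 98, 97, 110, 110, 109, 104, 112, 97]
-100 [98, 98, 101, 112, 112, 112, 112, 112, 112, 110, 99]
-96 [98, 98, 100, 112, 112, 112, 112, 112, 112, 111, 0]
-92 [98, 98, 100, 111, 112, 128, 127, 126, 0, 0, 0]
-88 [98, 98, 102, 101, 127, 129, 129, 129, 0, 0, 0]
-84 [98, 98, 100, 102, 129, 129, 129, 129, 126, 100, 99]
-80 [98, 98, 101, 102, 126, 129, 129, 129, 101, 101, 99]
-76 [98, 99, 101, 101, 102, 126, 127, 127, 101, 101, 99]
-72 [98, 99, 100, 101, 101, 109, 111, 108, 101, 101, 99]
-68 [98, 98, 101, 101, 101, 101, 101, 101, 101, 101, 99]
-64 [98, 98, 99, 101, 101, 101, 101, 101, 101, 101, 100]
-60 [98, 98, 100, 101, 101, 101, 101, 101, 101, 101, 99]
-56 [98, 98, 100, 101, 102, 101, 102, 102, 101, 101, 99]
-52 [98, 98, 100, 112, 113, 113, 112, 113, 112, 111, 100]
-48 [99, 98, 100, 112, 112, 112, 112, 112, 112, 111, 98]
-44 [99, 98, 100, 101, 101, 102, 101, 101, 101, 100, 99]
-40 [98, 99, 99, 99, 99, 99, 100, 99, 99, 100, 0]
-36 [98, 98, 99, 99, 100, 99, 100, 99, 99, 0, 0]
-32 [99, 98, 99, 99, 99, 99, 99, 100, 99, 0, 0]
```

Only the guides, 112 mm high, are nearby, so the tip may have dragged on one. I push again with the tip at 118 mm.

Request:
{"method": "carry_out", "body": {"slide": [[-0.018, 0, 0], [-0.018, -0.02, 0.04], [-0.018, -0.026, 0.064], [-0.018, -0.03, 0.064], [-0.018, -0.034, 0.064], [-0.018, -0.038, 0.064], [-0.018, -0.041, 0.064], [-0.018, -0.041, 0.064]], "roll": [0, 0, 0, 0, 0, 0, 0, 0], "claw": [0.0, 0.0, 0.0, 0.0, 0.0, 0.0, 0.0, 0.0]}}

```text
clock: 26.9
position: [487.7, -52.3, 292.7]
ee_rot: [-0.129, 0.992, 0.003, 0.002]
contact_force: [-2.6, 15.7, 1.7]
gripper_width: 0.0
grasp_force: 7.5
```

```bash
python3 k.py; python3 l.py wrist11|head -2
```

```text
clock 26.9 tip chest [-45.  -68.8 119.7] F [-2.6 15.7  1.7] j [ 0.2  0.3 -0.5 -0.  -0.8 -1.5]
{'at': [216.4, 259.3], 'conf': 0.65} -43.85102313505614 -85.12774893423463
knob 1096 [-55.5 -90.9 120.3] [-50.5 -80.5 128.3] [-38.1 -54.5 133.9]
```

Request:
{"method": "carry_out", "body": {"slide": [[0, -0.001, 0], [0, -0.002, 0], [0, -0.002, 0], [0, 0.015, 0], [0.01, 0.03, -0.05], [0.018, 0.04, -0.065], [0.018, 0.04, -0.065], [0.018, 0.04, -0.065]], "roll": [0, 0, 0, 0, 0, 0, 0, 0], "claw": [0.0, 0.0, 0.0, 0.0, 0.0, 0.0, 0.0, 0.0]}}

```text
clock: 28.0
position: [459.7, -20.7, 356.0]
ee_rot: [-0.129, 0.992, -0.0, -0.001]
contact_force: [0.7, -0.4, 0.5]
gripper_width: -0.3
grasp_force: 0.0
```

```bash
python3 k.py; python3 l.py wrist12
```

```text
clock 28.0 tip chest [-63.7 -30.9 183. ] F [ 0.7 -0.4  0.5] j [ 0.3  0.1 -0.5 -0.  -1.  -1.6]
{'at': [172.2, 243.4], 'conf': 0.68} -42.68934916234651 -84.61796997893948
knob 411 [-51.5 -90.8 120. ] [-46.1 -83.2 127.8] [-38.2 -77.1 130.1]
lid z at X -70 4596 97.97330199092815
lid z at X -20 2992 98.59961894520073
lid z at X 30 121 98.07640014739403
```

```bash
python3 -c "
from bench import job_done
print(job_done())"
```

```text
the job is handed in; nothing more can be done
None
```

The job is handed in, with no verdict returned. The cream reel stands upright in the chest, the stay is broken, and the lid is shut. The bolt is pushed to its stop, with about 24 mm of travel measured (22 needed, 26 nominal).

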